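Open the tight square jar in the counter's jar holder

ROBOT

A 6-joint arm with a two-finger parallel gripper is mounted at the origin on the work surface. World frame = base frame: x ahead of the robot, y to its left, z up, the work surface at z = 0. Lengths are in m, angles in degrees, forces in N, time in s.
With the tool pointing down it reaches from about 0.25 to 0.725 m from the base axis. Payload 9.7 kg.
Tool frame: the origin (TCP) lies on the centre line of the jaws, within the pads' length; the fingertips stand 14 mm ahead of it and the grasp point (between the pads) lies 5 mm behind it; z points along the fingers, y is the line along which they close (so a half turn about z gives the same grasp; the last joint's range is limited). The gripper opens to 85 mm and grips with 20 to 120 N. Pads are 22 mm wide; open, the fingers measure 114 mm over their backs; the gripper's body (76 mm by 85 mm) begins 54 mm behind the grasp point. The pads swing forward as they close: fully open they stand 13 mm farther back than shut.
Start: joints at [-63.656, 4.979, 10.078, 95.1, 0, 90], TCP at [0.244, -0.493, 0.245] pointing down, gripper open.
Joint ranges: [-179.16, 179.16], [-48.56, 103.87], [-65.8, 70.77], [-126.05, 130.52], [-82.76, 87.17], [-180, 180]. Speed limits (degrees/s): [127.2, 127.2, 147.25, 180, 180, 180].

INTERFACE

Orientations are given as [roll, pitch, yaw] about the fixed x, y, z axes, in that order (R = Rz(yaw) Ry(pitch) Rx(roll)).
In Python, from workcell import bot, camera, get_calibration, ticket gives the robot as it stands. The module is installed in compiled form; this text tells all that it offers.
- The arm moves only by the tool send_rows, never from a script. Its arguments are lists of equal length, an entry for each row: "linear": the shift along the tool's x, y, z in m, a list of three; "twist": the turn, a rotation vector about the tool's x, y, z in units of 10 degrees (1.0 is 10 degrees), a list of three; "gripper": the opening in per cent of the stroke, from 0 (shut) to 100 (fully open). In form: {"linear": [[x, y, z], ...], "twist": [[wx, wy, wz], ...], "gripper": [gripper, ...]}. A call has 1 to 8 rows; each row shifts and turns the commanded pose from where the row before left it, along the tool's axes as they then stand; what a row does not reach is not made up. A row lasts 1/8 s, in which the tool goes at most 62.5 mm and 10.7 degrees, less where a joint would pass 70% of its speed; a pose out of reach is approached as far as the arm can. A call with a gripper value outside its range is refused whole. The fingers move at their own pace and stop on an object; "grip_force" is the grip in N (left out, the last holds). Time passes only in rows, so rows that do not move let the fingers close. It gives the time, the measured TCP pose, the force, the opening and the grip force at its end, in the units of the state.
- bot.get_obs(): the state, without advancing time (a new reading comes with each control period).
- camera(name): name is "side" or "top"; returns the picture (480x640x3 uint8, red, green, blue); there is no depth.
- get_calibration(name): a dict with "fx", "fy", "cx", "cy" (pixels), "origin" and "orientation" of the camera in the world. Camera axes: x right, y down, z forward; pixel columns grow to the right and rows downward; lengths in m; the calibration is good to about 2 mm. A picture is of the moment at which its call begins. get_calibration takes no time and is no camera call.
- ticket.job_done(): hands the job in; it is judged then, once.
The state is a dict: "time": time; "q": joint angles; "qd": joint speeds; "joint_efforts": joint torques, N m; "ee_pos": TCP position; "tcp_rot": TCP orientation; "wrist_force": force on the tool from outside, world axes, zero at the start; "torque": the same for the moment, N m; "opening": finger opening in m; "grasp_force": force on a finger pad.
Only numpy, scipy, OpenCV 4.12 (cv2) and the standard library are available. Lean on these libraries where they do the work, as an engineer would, in place of code of your own. Each camera call takes 0.05 s, during which the arm holds its last target. There are 200 camera calls.

TASK

Gently set the square stoneware jar, its cap still tight, upright and fully home in the jar holder on the counter, so that the holder keeps it from turning. Unscrew the cap anticlockwise, stop turning as soon as its lugs come free (well before a quarter turn), and lift it straight off. The program finishes while still holding the cap in the grip, still and level, a centimetre or two above the open mouth, with the jar left standing in the holder and the other goods undisturbed.

Things in the scene. Friction and masses are not known exactly. Their poses are not given: they have to be found in the camera images.
- jar: Square jar, loose, white stoneware (the other white jars are round): body 60 x 60 mm, 62 mm high to its flat shoulder, then a round neck 44 mm across up to the rim, 82 mm above the underside; 0.3 to 0.5 kg. Origin at the centre of its underside, z up, x and y normal to its sides. It can be lifted by its closed cap. On the bare counter it would turn along with the cap.
- cap: Deep round steel cap of the jar, 59 mm across (60 at the bead on its lower edge), 30 mm high, 0.07 kg. Origin at the centre of its lower edge, z up. Screwed on, its origin is 67 mm above the jar's underside, its top 97 mm. Cap angle = from the jar's x axis to the cap's x axis, anticlockwise seen from above: 0 fully tight (hard stop), 0.05 to 0.25 rad at the start.
- cap_top (a point): Centre of the cap's flat top, 30 mm above the cap's origin; the top 12 mm are a solid smooth disc, good to grip. Lug cap: a sprung seal (20 N) makes it stiff (0.4 to 0.7 N m); it does not rise while turned anticlockwise until the lugs come free at a cap angle of about 1.0 rad (let go, it pops up 2 mm). Lift it straight off between 1.05 and 1.4 rad; past 1.45 is too far.
- jar_rim (a point): Centre of the jar's mouth at the level of the rim, 82 mm above the jar's underside and 20 mm above its shoulder. With the cap screwed on, the cap's lower edge is 15 mm below this: 10 mm of lift clears the neck's lugs, 15 mm brings the cap's lower edge level with the rim.
- holder: Jar holder screwed to the counter: steel base plate 130 (x) by 100 (y) mm, 10 mm thick, with a square wooden well, 64 x 64 mm inside, 88 outside, walls up to 38 mm above the counter, and sloping steel lead-in lips up to 47 mm that open to about 76 mm. Origin at the centre of its underside, x and y along the well's sides.
- well_floor (a point): Centre of the holder's well floor, 10 mm above the counter, where the centre of the jar's underside rests when the jar is fully home. The jar fits at any of its four quarter turns with 2 mm clearance each side, and can then turn by 0.06 rad at most.
- round_jar_a: Bystander, to be left alone: round white jar, 66 mm across, 95 mm high, loose; origin at the centre of its underside.
- round_jar_b: Bystander, to be left alone: round white jar, 62 mm across, 105 mm high, loose; origin at the centre of its underside.
- tin: Bystander, to be left alone: low tin can, 68 mm across, 70 mm high, loose; origin at the centre of its underside.
- bowl: Bystander, to be left alone: small white bowl, 110 mm across, 40 mm high, loose; origin at the centre of its underside.
- driver: Bystander, to be left alone: screwdriver lying on the counter, loose; origin within its handle line.

How it is judged:
By the outcome, as a careful person would: the job done as asked, in the order asked, and still so for the second after the job is handed in, while the arm keeps its last pose, push and grip.
It also fails if it takes over 38 s, if anything falls off the work surface, if the arm or the gripper's body presses on something with over 40 N, if the wrist force passes 120 N, or if a joint passes its speed limit or range.

## Working session

There is one attempt and no reset: what is moved stays moved. The work goes in short steps, Python scripts to look and compute and a tool call to move; the robot and the scene stay as the last step left them, time stands still between calls to the robot, and variables do not carry over. Pictures are saved under pics/ and viewed, at most 10 in all, crops included, and the job is handed in when it is done.

Besides the shell and the picture viewer there is one more tool, called after "Call:" by a JSON object that holds its "op" and its "data", one argument or row to a line. send_rows: Moves the arm, as the interface text tells. Its arguments: {"type":"object","properties":{"linear":{"type":"array"},"twist":{"type":"array"},"gripper":{"type":"array"},"grip_force":{"type":"number"}},"required":["linear","twist","gripper"]}

```bash
mkdir -p pics; python3 - <<'E'
from workcell import bot,camera,get_calibration
import cv2
for n in("side","top"):
    cv2.imwrite(f"pics/{n}0.png",camera(n)[:,:,::-1]);print(n,get_calibration(n))
o=bot.get_obs();print(o)
E
```

```text
side {'fx': 534.6345588126687, 'fy': 534.6345588126687, 'cx': 337.4021272499133, 'cy': 232.37411882096316, 'origin': array([0.39053199, 0.7175877 , 0.83053833]), 'orientation': array([-133.8139414 ,    0.39602019, -167.87568248])}
top {'fx': 509.9435580383148, 'fy': 509.9435580383148, 'cx': 319.45355726187427, 'cy': 241.06410469792044, 'origin': array([ 0.45145512, -0.07672288,  1.0887929 ]), 'orientation': array([-173.10707546,    0.79842513,  -89.49948727])}
{'time': 0.1, 'q': array([-6.36568947e+01,  5.00742544e+00,  1.00398336e+01,  9.50979622e+01,
        2.44798709e-03,  8.99999046e+01]), 'qd': array([ 0.11877046, -0.05256012,  0.13642069,  0.02829456,  0.00384808,
       -0.05688532]), 'joint_efforts': array([-1.16210776e-03, -5.21562874e+01,  4.65653515e+01,  1.59806729e-02,
       -6.67211020e-05,  5.75319888e-06]), 'ee_pos': array([ 0.24399351, -0.49272362,  0.24466648]), 'tcp_rot': array([-1.79934446e+02, -2.44809465e-03,  2.63431980e+01]), 'wrist_force': array([ 0.91462606,  0.05932164, -0.22254344]), 'torque': array([-0.03418303,  0.03232005,  0.03495716]), 'grasp_force': 0.0, 'opening': 0.08513150560162902}
```

View pics/top0.png

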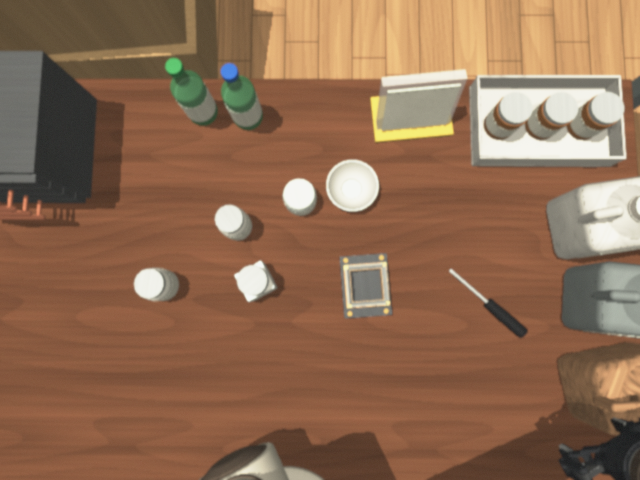

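View pics/side0.png

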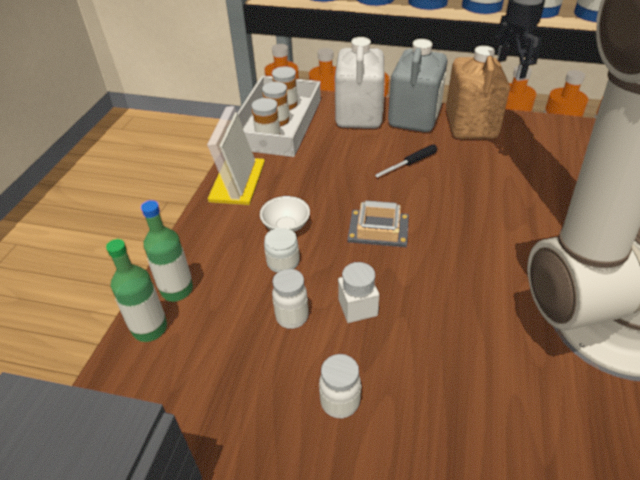

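The square jar is at top (256,281) and side (358,290). The holder is at top (366,286) and side (379,223). I'll enlarge both next.

```bash
cat > h.py <<'E'
import numpy as np
from scipy.spatial.transform import Rotation as R
from workcell import bot,camera,get_calibration
def ray(n,u,v):
    c=get_calibration(n)
    return c["origin"],R.from_euler("xyz",c["orientation"],degrees=True).as_matrix()@np.array([(u-c["cx"])/c["fx"],(v-c["cy"])/c["fy"],1])
def at(n,u,v,z):
    o,d=ray(n,u,v); return (o+d*(z-o[2])/d[2])[:2]
def proj(n,P):
    c=get_calibration(n); M=R.from_euler("xyz",c["orientation"],degrees=True).as_matrix()
    p=(np.atleast_2d(P)-c["origin"])@M
    return np.c_[c["cx"]+c["fx"]*p[:,0]/p[:,2],c["cy"]+c["fy"]*p[:,1]/p[:,2]]
E
python3 - <<'E'
import cv2,numpy as np
from h import *
print("cap",at("top",254,282,.097),at("side",358,272,.097));print("holder",at("top",366,286,.038),at("side",380,223,.03))
t=cv2.imread("pics/top0.png");s=cv2.imread("pics/side0.png")
f=lambda i,x,y,w,h:cv2.resize(i[y:y+h,x:x+w],(400,300),interpolation=cv2.INTER_CUBIC)
cv2.imwrite("pics/m1.png",np.vstack([np.hstack([f(t,220,250,80,60),f(t,326,255,80,60)]),np.hstack([f(s,318,262,80,60),f(s,340,190,80,60)])]))
E
```

```text
cap [0.4901887  0.06468978] [0.49687231 0.06635873]
holder [ 0.48619036 -0.15726999] [ 0.48563076 -0.14522216]
```

View pics/m1.png

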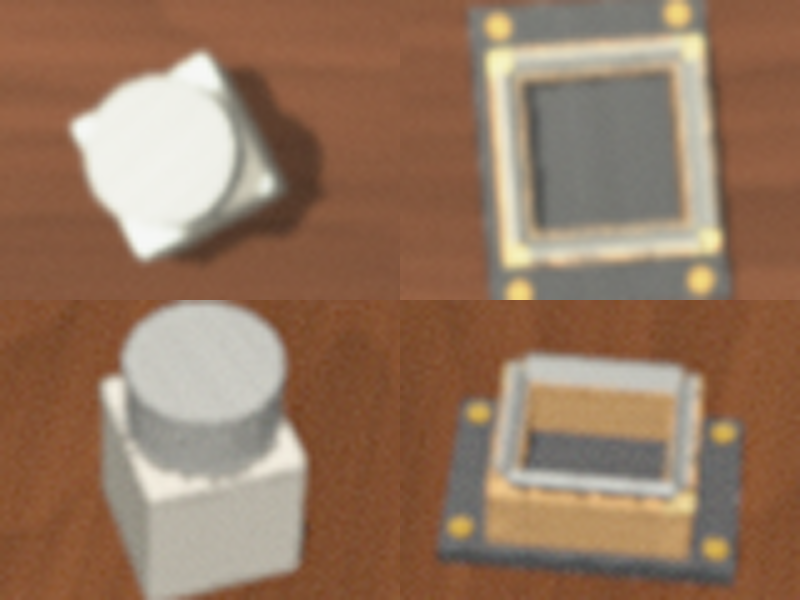

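The top-left crop shows the jar's shoulder corners at (206,52), (72,126), (143,260) and (272,184). The top-right crop shows the holder's bolts at (498,26), (677,13), (519,292) and (700,280). Both are also visible in the side crops.

```bash
python3 - <<'E'
from h import *
T=lambda x,y,X,Y:(x/5+X-.4,y/5+Y-.4)
def show(k,n,pts,z):
    p=np.array([at(n,*q,z) for q in pts]); print(k,n,p.round(4).tolist(),"mean",p.mean(0).round(4))
    for i in range(len(p)): 
        d=p[(i+1)%len(p)]-p[i]; print("  edge",np.hypot(*d).round(4),np.degrees(np.arctan2(d[1],d[0])).round(1))
show("jar","top",[T(*q,220,250) for q in[(206,52),(72,126),(143,260),(272,184)]],.062)
show("jar","side",[T(*q,318,262) for q in[(101,82),(152,197),(305,160)]],.062)
show("bolt","top",[T(x-400,y,326,255) for x,y in[(498,26),(677,13),(700,280),(519,292)]],.011)
show("bolt","side",[T(x-400,y-300,340,190) for x,y in[(478,413),(723,433),(715,549),(460,527)]],.011)
show("well","top",[T(x-400,y,326,255) for x,y in[(524,83),(673,69),(692,222),(538,234)]],.038)
show("outer","top",[T(x-400,y,326,255) for x,y in[(487,50),(702,35),(720,250),(503,266)]],.038)
print("cap top",at("top",*T(161,150,220,250),.097),at("side",*T(204,63,318,262),.097))
E
```

```text
jar top [[0.5361, 0.057], [0.5057, 0.1104], [0.4523, 0.0804], [0.4831, 0.0292]] mean [0.4943 0.0693]
  edge 0.0615 119.6
  edge 0.0613 -150.6
  edge 0.0597 -59.0
  edge 0.0598 27.7
jar side [[0.5368, 0.0582], [0.5068, 0.109], [0.4548, 0.0803]] mean [0.4995 0.0825]
  edge 0.059 120.5
  edge 0.0595 -151.1
  edge 0.085 -15.1
bolt top [[0.542, -0.1155], [0.5481, -0.1912], [0.4362, -0.2002], [0.4305, -0.1245]] mean [ 0.4892 -0.1578]
  edge 0.076 -85.4
  edge 0.1123 -175.4
  edge 0.0758 94.3
  edge 0.1119 4.7
bolt side [[0.5494, -0.1903], [0.4373, -0.1995], [0.4315, -0.1236], [0.5431, -0.1146]] mean [ 0.4904 -0.157 ]
  edge 0.1125 -175.3
  edge 0.0761 94.4
  edge 0.1119 4.6
  edge 0.076 -85.2
well top [[0.5163, -0.1252], [0.5226, -0.1866], [0.46, -0.194], [0.4546, -0.1311]] mean [ 0.4884 -0.1592]
  edge 0.0616 -84.2
  edge 0.063 -173.2
  edge 0.0631 94.9
  edge 0.062 5.4
outer top [[0.5298, -0.11], [0.5367, -0.1986], [0.4487, -0.2053], [0.4415, -0.1168]] mean [ 0.4892 -0.1577]
  edge 0.0889 -85.6
  edge 0.0882 -175.6
  edge 0.0888 94.7
  edge 0.0886 4.4
cap top [0.49480994 0.06908949] [0.49516735 0.07152286]
```

Call:
{"op": "send_rows", "data": {
  "linear": [
    [0.0395,-0.0327,0.003],
    [0.0395,-0.0327,0.003],
    [0.0395,-0.0327,0.003],
    [0.0395,-0.0327,0.003],
    [0.0395,-0.0327,0.003],
    [0.0395,-0.0327,0.003],
    [0.0395,-0.0327,0.003],
    [0.0395,-0.0327,0.003]
  ],
  "twist": [
    [0,0,-0.03],
    [0,0,-0.03],
    [0,0,-0.03],
    [0,0,-0.03],
    [0,0,-0.03],
    [0,0,-0.03],
    [0,0,-0.03],
    [0,0,-0.03]
  ],
  "gripper": [100,100,100,100,100,100,100,100],
  "grip_force": 90
}}

```text
time: 1.1
ee_pos: [0.4045, -0.1136, 0.221]
tcp_rot: [180.0, 0.0, 28.7]
wrist_force: [1.5, -1.5, -0.4]
opening: 0.0856
grasp_force: 0.0
```

Call:
{"op": "send_rows", "data": {
  "linear": [
    [0.0395,-0.0327,0.003],
    [0.0395,-0.0327,0.003],
    [0.0395,-0.0327,0.003],
    [0.0395,-0.0327,0.003],
    [0,0,0.01],
    [0,0,0]
  ],
  "twist": [
    [0,0,-0.02],
    [0,0,-0.02],
    [0,0,-0.02],
    [0,0,-0.02],
    [0,0,0],
    [0,0,0]
  ],
  "gripper": [100,100,100,100,100,100]
}}

```text
time: 1.85
ee_pos: [0.4782, 0.0757, 0.1982]
tcp_rot: [-180.0, 0.1, 29.6]
wrist_force: [0.3, -0.4, 1.5]
opening: 0.0854
grasp_force: 0.0
```

```bash
python3 - <<'E'
from h import *
import cv2
o=bot.get_obs();print({k:np.round(o[k],4).tolist() for k in("time","q","ee_pos","tcp_rot","wrist_force","torque")})
cv2.imwrite("pics/s1.png",cv2.resize(camera("side")[120:420,200:600,::-1],(800,600)))
p=o["ee_pos"];M=R.from_euler("xyz",o["tcp_rot"],degrees=True).as_matrix()
print("err tool",M.T@(np.array([.495,.0692,.083])-p))
E
```

```text
{'time': 1.85, 'q': [9.0015, -4.6105, -4.7602, 89.9802, -0.013, 159.4151], 'ee_pos': [0.4782, 0.0757, 0.1982], 'tcp_rot': [-179.9665, 0.1262, 29.5865], 'wrist_force': [0.3097, -0.3635, 1.5441], 'torque': [-0.0042, 0.0079, -0.0434]}
err tool [0.01163158 0.01399563 0.11515224]
```

View pics/s1.png

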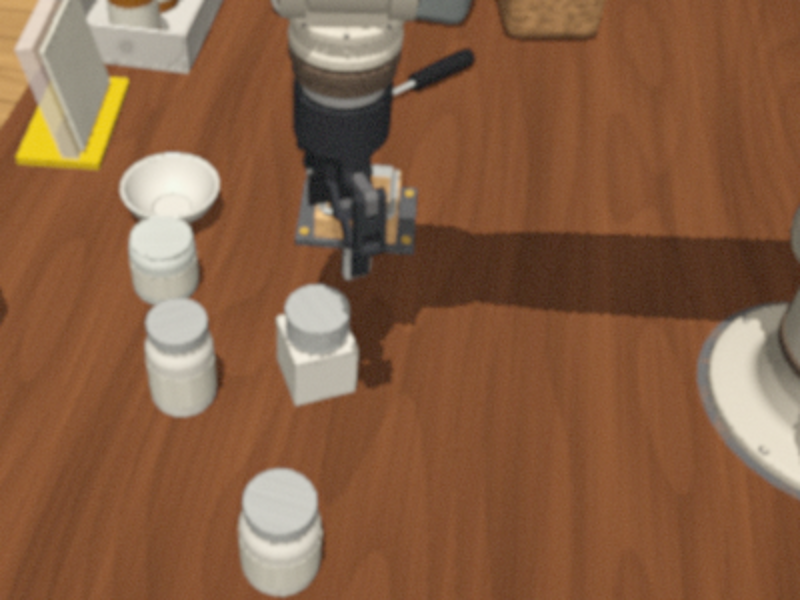

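The arm is above and slightly beside the jar, and the jar is undisturbed (cap in the crop at (317,318)). I'll correct sideways and then go down.

Call:
{"op": "send_rows", "data": {
  "linear": [
    [0.0058,0.007,0],
    [0.0058,0.007,0.01],
    [0,0,0.03],
    [0,0,0.03],
    [0,0,0.015],
    [0,0,0.005],
    [0,0,0]
  ],
  "twist": [
    [0,0,0],
    [0,0,0],
    [0,0,0],
    [0,0,0],
    [0,0,0],
    [0,0,0],
    [0,0,0]
  ],
  "gripper": [100,100,100,100,100,100,100]
}}

```text
time: 2.78
ee_pos: [0.4962, 0.0692, 0.1098]
tcp_rot: [180.0, -0.0, 29.5]
wrist_force: [0.7, 0.4, 0.8]
opening: 0.0852
grasp_force: 0.0
```

```bash
python3 - <<'E'
from h import *
import cv2
o=bot.get_obs();print({k:np.round(o[k],4).tolist() for k in("time","ee_pos","tcp_rot","wrist_force")})
a=cv2.resize(camera("side")[220:320,300:433,::-1],(400,300));b=cv2.resize(camera("top")[220:330,190:337,::-1],(400,300))
cv2.imwrite("pics/s2.png",np.hstack([a,b]))
p=o["ee_pos"];M=R.from_euler("xyz",o["tcp_rot"],degrees=True).as_matrix()
print("err tool",M.T@(np.array([.495,.0692,.083])-p))
E
```

```text
{'time': 2.775, 'ee_pos': [0.4962, 0.0692, 0.1098], 'tcp_rot': [179.9878, -0.0339, 29.5308], 'wrist_force': [0.6868, 0.3554, 0.8236]}
err tool [-0.00108916 -0.00057718  0.02679897]
```

View pics/s2.png

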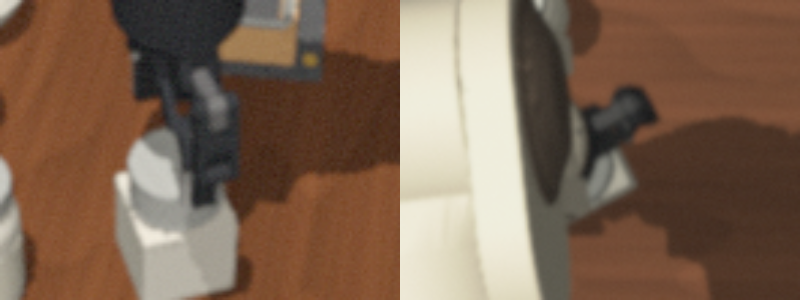

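The near finger stands just outside the cap's front edge, with its tip at crop (205,200). I'll go down and close.

Call:
{"op": "send_rows", "data": {
  "linear": [
    [-0.001,-0.0005,0.01],
    [0,0,0.01],
    [0,0,0.007],
    [0,0,0]
  ],
  "twist": [
    [0,0,0],
    [0,0,0],
    [0,0,0],
    [0,0,0]
  ],
  "gripper": [100,100,100,100]
}}

```text
time: 3.38
ee_pos: [0.4943, 0.0693, 0.0814]
tcp_rot: [-180.0, 0.1, 29.5]
wrist_force: [-0.6, 1.0, 0.2]
opening: 0.0853
grasp_force: 0.0
```

Call:
{"op": "send_rows", "data": {
  "linear": [
    [0,0,0],
    [0,0,0],
    [0,0,0],
    [0,0,0],
    [0,0,0],
    [0,0,0]
  ],
  "twist": [
    [0,0,0],
    [0,0,0],
    [0,0,0],
    [0,0,0],
    [0,0,0],
    [0,0,0]
  ],
  "gripper": [80,74,70,66,50,50],
  "grip_force": 90
}}

```text
time: 4.12
ee_pos: [0.4949, 0.0695, 0.0831]
tcp_rot: [-180.0, -0.0, 29.6]
wrist_force: [-3.4, 1.1, 7.1]
opening: 0.0565
grasp_force: 94.0
```

```bash
python3 - <<'E'
from h import *
import cv2
o=bot.get_obs();print({k:np.round(o[k],4).tolist() for k in("time","ee_pos","tcp_rot","wrist_force","torque","opening","grasp_force")})
cv2.imwrite("pics/s3.png",cv2.resize(camera("side")[230:330,300:433,::-1],(800,600)))
E
```

```text
{'time': 4.125, 'ee_pos': [0.4949, 0.0695, 0.0831], 'tcp_rot': [-179.9972, -0.0497, 29.5536], 'wrist_force': [-3.3786, 1.0893, 7.1268], 'torque': [0.1904, 0.4583, 0.0441], 'opening': 0.0565, 'grasp_force': 94.05}
```

View pics/s3.png

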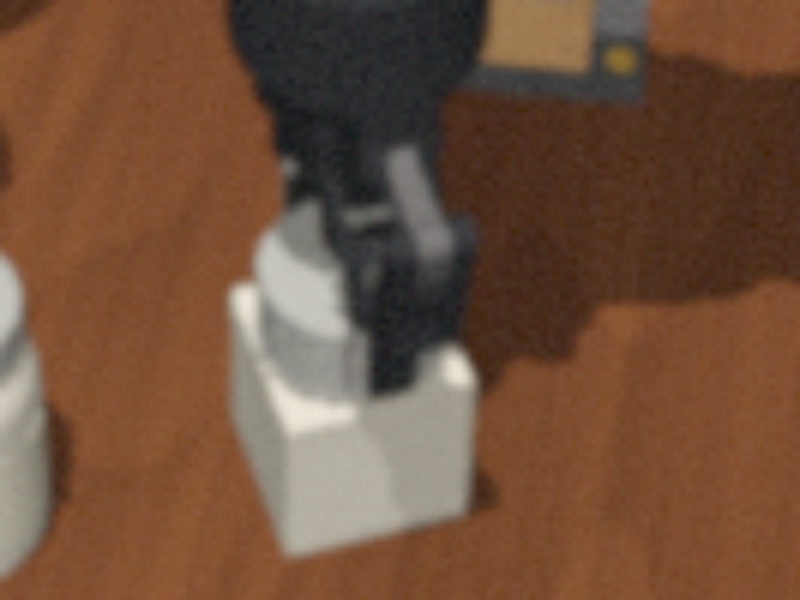

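The fingers are closed on the cap and the jar hasn't moved (front corner still at side (348,301)). I'll check the finger's centring by projection.

```bash
python3 - <<'E'
from h import *
o=bot.get_obs();p=o["ee_pos"];M=R.from_euler("xyz",o["tcp_rot"],degrees=True).as_matrix()
for y in(-.0295,-.045):
  for x in(-.011,0,.011):
    for z in (.014,.006): q=proj("side",p+M@np.array([x,y,z]))[0]; print(x,y,z,((q-[300,230])*6).round(0))
print("cap",((proj("side",[.495,.0692,.097])[0]-[300,230])*6).round())
E
```

```text
-0.011 -0.0295 0.014 [416. 382.]
-0.011 -0.0295 0.006 [417. 365.]
0 -0.0295 0.014 [382. 390.]
0 -0.0295 0.006 [383. 373.]
0.011 -0.0295 0.014 [348. 399.]
0.011 -0.0295 0.006 [349. 382.]
-0.011 -0.045 0.014 [433. 420.]
-0.011 -0.045 0.006 [434. 403.]
0 -0.045 0.014 [399. 428.]
0 -0.045 0.006 [400. 411.]
0.011 -0.045 0.014 [365. 437.]
0.011 -0.045 0.006 [365. 420.]
cap [352. 260.]
```

Call:
{"op": "send_rows", "data": {
  "linear": [
    [0,0,-0.003],
    [0,0,-0.012],
    [0,0,-0.02],
    [0,0,-0.02],
    [0,0,-0.015],
    [0,0,0],
    [0,0,0]
  ],
  "twist": [
    [0,0,0],
    [0,0,0],
    [0,0,0],
    [0,0,0],
    [0,0,0],
    [0,0,0],
    [0,0,0]
  ],
  "gripper": [50,50,50,50,50,50,50]
}}

```text
time: 5.05
ee_pos: [0.4945, 0.0692, 0.1516]
tcp_rot: [-180.0, 0.1, 29.5]
wrist_force: [-0.3, 0.3, -4.9]
opening: 0.0566
grasp_force: 96.5
```

Call:
{"op": "send_rows", "data": {
  "linear": [
    [-0.0073,0.0122,0],
    [-0.0145,0.0244,0],
    [-0.018,0.0305,0],
    [-0.018,0.0305,0],
    [-0.018,0.0305,0],
    [-0.018,0.0305,0],
    [-0.0145,0.0244,0],
    [-0.0073,0.0122,0]
  ],
  "twist": [
    [0,0,0],
    [0,0,0],
    [0,0,0],
    [0,0,0],
    [0,0,0],
    [0,0,0],
    [0,0,0],
    [0,0,0]
  ],
  "gripper": [50,50,50,50,50,50,50,50]
}}

```text
time: 6.05
ee_pos: [0.4898, -0.1593, 0.1516]
tcp_rot: [-180.0, 0.1, 29.4]
wrist_force: [0.3, -0.0, -5.0]
opening: 0.0565
grasp_force: 96.7
```

Call:
{"op": "send_rows", "data": {
  "linear": [
    [0,0,0],
    [0,0,0],
    [0,0,0],
    [0,0,0],
    [0,0,0],
    [0,0,0],
    [0,0,0],
    [0,0,0]
  ],
  "twist": [
    [0,0,0.29],
    [0,0,0.5],
    [0,0,0.5],
    [0,0,0.5],
    [0,0,0.4],
    [0,0,0.3],
    [0,0,0],
    [0,0,0]
  ],
  "gripper": [50,50,50,50,50,50,50,50]
}}

```text
time: 7.05
ee_pos: [0.4903, -0.1575, 0.1521]
tcp_rot: [-180.0, 0.0, 4.7]
wrist_force: [-0.1, -0.6, -4.9]
opening: 0.0567
grasp_force: 96.8
```

```bash
python3 - <<'E'
from h import *
import cv2
o=bot.get_obs();print({k:np.round(o[k],4).tolist() for k in("time","ee_pos","tcp_rot","wrist_force","torque","opening","grasp_force")})
cv2.imwrite("pics/s4.png",cv2.resize(camera("side")[140:260,300:460,::-1],(800,600)))
p=o["ee_pos"];M=R.from_euler("xyz",o["tcp_rot"],degrees=True).as_matrix()
print("err tool",M.T@(np.array([.490,-.1573,.093])-p))
# predicted shoulder and bottom corners if jar follows tool
for dz in(.021,.083):
  print(((proj("side",[p+M@np.array([a,b,dz]) for a,b in((.03,.03),(.03,-.03),(-.03,-.03),(-.03,.03))])-[300,140])*5).round())
E
```

```text
{'time': 7.05, 'ee_pos': [0.4903, -0.1575, 0.1521], 'tcp_rot': [-179.9912, 0.0184, 4.7182], 'wrist_force': [-0.1036, -0.5737, -4.9243], 'torque': [0.07, -0.0457, 0.0007], 'opening': 0.0567, 'grasp_force': 96.7585}
err tool [-0.00027956 -0.00020182  0.05910069]
[[340. 167.]
 [327. 256.]
 [473. 267.]
 [481. 178.]]
[[335. 279.]
 [323. 369.]
 [464. 380.]
 [471. 290.]]
```

View pics/s4.png

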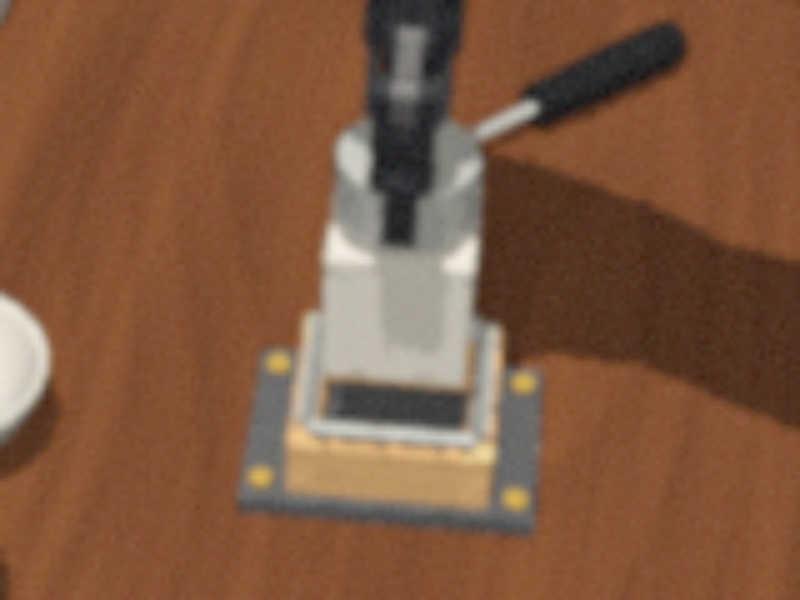

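The jar hangs upright and square over the well. Its bottom front edge runs (322,378)–(468,386) in the crop, within about 1 mm of prediction, and it is centred between the lips. Lowering it now.

Call:
{"op": "send_rows", "data": {
  "linear": [
    [0,0,0.01],
    [0,0,0.012],
    [0,0,0.008],
    [0,0,0.006],
    [0,0,0.006],
    [0,0,0.006],
    [0,0,0]
  ],
  "twist": [
    [0,0,0],
    [0,0,0],
    [0,0,0],
    [0,0,0],
    [0,0,0],
    [0,0,0],
    [0,0,0]
  ],
  "gripper": [50,50,50,50,50,50,50]
}}

```text
time: 7.98
ee_pos: [0.4902, -0.1574, 0.1038]
tcp_rot: [-180.0, 0.0, 4.6]
wrist_force: [-0.3, -0.3, -4.2]
opening: 0.0565
grasp_force: 96.8
```

```bash
python3 - <<'E'
from h import *
o=bot.get_obs();print({k:np.round(o[k],4).tolist() for k in("time","ee_pos","tcp_rot","wrist_force","torque")})
E
```

```text
{'time': 7.975, 'ee_pos': [0.4902, -0.1574, 0.1038], 'tcp_rot': [-179.9829, 0.039, 4.6473], 'wrist_force': [-0.2593, -0.2641, -4.224], 'torque': [0.0147, -0.0448, -0.017]}
```

Call:
{"op": "send_rows", "data": {
  "linear": [
    [0,0,0.002],
    [0,0,0.002],
    [0,0,0.002],
    [0,0,0.002],
    [0,0,0.001],
    [0,0,0]
  ],
  "twist": [
    [0,0,0],
    [0,0,0],
    [0,0,0],
    [0,0,0],
    [0,0,0],
    [0,0,0]
  ],
  "gripper": [50,50,50,50,50,50]
}}

```text
time: 8.72
ee_pos: [0.4904, -0.1575, 0.0952]
tcp_rot: [-180.0, 0.0, 4.6]
wrist_force: [0.7, 0.2, -4.1]
opening: 0.0563
grasp_force: 96.8
```

Call:
{"op": "send_rows", "data": {
  "linear": [
    [0,0,0.0005],
    [0,0,0.0005],
    [0,0,0]
  ],
  "twist": [
    [0,0,0],
    [0,0,0],
    [0,0,0]
  ],
  "gripper": [50,50,50]
}}

```text
time: 9.1
ee_pos: [0.4904, -0.1575, 0.0942]
tcp_rot: [-180.0, 0.0, 4.6]
wrist_force: [-0.1, -0.2, -4.3]
opening: 0.0566
grasp_force: 96.8
```

Call:
{"op": "send_rows", "data": {
  "linear": [
    [0,0,0.0005],
    [0,0,0.0005],
    [0,0,0]
  ],
  "twist": [
    [0,0,0],
    [0,0,0],
    [0,0,0]
  ],
  "gripper": [50,50,50]
}}

```text
time: 9.48
ee_pos: [0.4905, -0.1575, 0.0934]
tcp_rot: [180.0, -0.0, 4.6]
wrist_force: [0.8, 0.6, -4.1]
opening: 0.057
grasp_force: 96.9
```

Call:
{"op": "send_rows", "data": {
  "linear": [
    [0,0,0.0005],
    [0,0,0]
  ],
  "twist": [
    [0,0,0],
    [0,0,0]
  ],
  "gripper": [50,50]
}}

```text
time: 9.72
ee_pos: [0.4905, -0.1575, 0.0932]
tcp_rot: [180.0, -0.0, 4.6]
wrist_force: [-1.5, 1.4, 2.4]
opening: 0.057
grasp_force: 97.3
```

Call:
{"op": "send_rows", "data": {
  "linear": [
    [0,0,0.0005],
    [0,0,0]
  ],
  "twist": [
    [0,0,0],
    [0,0,0]
  ],
  "gripper": [50,50]
}}

```text
time: 9.98
ee_pos: [0.4906, -0.1575, 0.0932]
tcp_rot: [180.0, -0.1, 4.6]
wrist_force: [-2.8, 1.1, 6.5]
opening: 0.0566
grasp_force: 97.9
```

The jar landed at the expected height, so it is home. Starting to unscrew.

Call:
{"op": "send_rows", "data": {
  "linear": [
    [0,0,0],
    [0,0,0],
    [0,0,0],
    [0,0,0],
    [0,0,0],
    [0,0,0],
    [0,0,0],
    [0,0,0]
  ],
  "twist": [
    [0,0,-0.5],
    [0,0,-0.5],
    [0,0,-0.5],
    [0,0,-0.5],
    [0,0,-0.5],
    [0,0,-0.5],
    [0,0,-0.5],
    [0,0,-0.5]
  ],
  "gripper": [50,50,50,50,50,50,50,50]
}}

```text
time: 10.98
ee_pos: [0.4908, -0.1577, 0.0932]
tcp_rot: [179.9, -0.0, 44.8]
wrist_force: [-2.4, 1.0, 6.7]
opening: 0.0566
grasp_force: 97.9
```

```bash
cat > st.py <<'E'
from h import *
o=bot.get_obs();print({k:np.round(o[k],4).tolist() for k in("time","q","ee_pos","tcp_rot","wrist_force","torque","opening","grasp_force")})
E
python3 st.py
```

```text
{'time': 10.975, 'q': [-17.8116, -0.0264, -11.9172, 78.0206, 0.0007, 117.4165], 'ee_pos': [0.4908, -0.1577, 0.0932], 'tcp_rot': [179.9217, -0.0414, 44.772], 'wrist_force': [-2.3548, 0.9832, 6.6724], 'torque': [0.2237, 0.4184, -0.4255], 'opening': 0.0566, 'grasp_force': 97.8864}
```

Call:
{"op": "send_rows", "data": {
  "linear": [
    [0,0,0],
    [0,0,0]
  ],
  "twist": [
    [0,0,-0.3],
    [0,0,-0.3]
  ],
  "gripper": [50,50]
}}

```text
time: 11.22
ee_pos: [0.4909, -0.1577, 0.0936]
tcp_rot: [179.9, -0.1, 50.7]
wrist_force: [-4.0, 3.2, 10.8]
opening: 0.0569
grasp_force: 98.4
```

```bash
python3 st.py
```

```text
{'time': 11.225, 'q': [-17.8101, -0.0446, -11.8925, 78.0411, 0.0103, 111.4771], 'ee_pos': [0.4909, -0.1577, 0.0936], 'tcp_rot': [179.9005, -0.0503, 50.7128], 'wrist_force': [-3.9857, 3.2381, 10.8302], 'torque': [0.4489, 0.6134, -0.4617], 'opening': 0.0569, 'grasp_force': 98.3971}
```

Call:
{"op": "send_rows", "data": {
  "linear": [
    [0,0,0],
    [0,0,0]
  ],
  "twist": [
    [0,0,-0.2],
    [0,0,-0.2]
  ],
  "gripper": [50,50]
}}

```text
time: 11.48
ee_pos: [0.4909, -0.1577, 0.0943]
tcp_rot: [179.9, -0.0, 54.7]
wrist_force: [-6.3, 2.1, 14.3]
opening: 0.0567
grasp_force: 99.0
```

```bash
python3 st.py
```

```text
{'time': 11.475, 'q': [-17.8089, -0.0834, -11.8542, 78.0964, 0.0029, 107.5033], 'ee_pos': [0.4909, -0.1577, 0.0943], 'tcp_rot': [179.8742, -0.0428, 54.6878], 'wrist_force': [-6.3337, 2.1423, 14.2926], 'torque': [0.5334, 1.2462, -0.3317], 'opening': 0.0567, 'grasp_force': 98.9855}
```

The upward push is rising and the torque is falling, so the lugs are starting to come free. I'll turn a little more.

Call:
{"op": "send_rows", "data": {
  "linear": [
    [0,0,0],
    [0,0,0]
  ],
  "twist": [
    [0,0,-0.2],
    [0,0,-0.2]
  ],
  "gripper": [50,50]
}}

```text
time: 11.72
ee_pos: [0.4909, -0.1577, 0.0943]
tcp_rot: [179.9, -0.0, 58.7]
wrist_force: [-5.9, 2.4, 13.7]
opening: 0.0565
grasp_force: 98.9
```

```bash
python3 st.py
```

```text
{'time': 11.725, 'q': [-17.8113, -0.0874, -11.8538, 78.0944, -0.0028, 103.504], 'ee_pos': [0.4909, -0.1577, 0.0943], 'tcp_rot': [179.864, -0.0298, 58.6848], 'wrist_force': [-5.9344, 2.3915, 13.7093], 'torque': [0.5111, 1.2441, -0.2439], 'opening': 0.0565, 'grasp_force': 98.9377}
```

Call:
{"op": "send_rows", "data": {
  "linear": [
    [0,0,0],
    [0,0,-0.001],
    [0,0,-0.001],
    [0,0,-0.001]
  ],
  "twist": [
    [0,0,-0.2],
    [0,0,0],
    [0,0,0],
    [0,0,0]
  ],
  "gripper": [50,50,50,50]
}}

```text
time: 12.22
ee_pos: [0.4906, -0.1576, 0.0952]
tcp_rot: [180.0, 0.0, 60.6]
wrist_force: [-0.8, 0.0, -1.7]
opening: 0.0565
grasp_force: 97.3
```

Call:
{"op": "send_rows", "data": {
  "linear": [
    [0,0,-0.001],
    [0,0,-0.001],
    [0,0,-0.001],
    [0,0,0]
  ],
  "twist": [
    [0,0,0],
    [0,0,0],
    [0,0,0],
    [0,0,0]
  ],
  "gripper": [50,50,50,50]
}}

```text
time: 12.72
ee_pos: [0.4905, -0.1575, 0.0983]
tcp_rot: [180.0, -0.0, 60.6]
wrist_force: [0.4, -0.3, -0.5]
opening: 0.0565
grasp_force: 97.3
```

```bash
python3 st.py
```

```text
{'time': 12.725, 'q': [-17.805, -0.089, -11.4118, 78.6733, -0.0008, 101.55], 'ee_pos': [0.4905, -0.1575, 0.0983], 'tcp_rot': [179.996, -0.0, 60.645], 'wrist_force': [0.4082, -0.26, -0.4805], 'torque': [0.0001, 0.0183, -0.0236], 'opening': 0.0565, 'grasp_force': 97.3294}
```

The wrist carries only the cap's weight, so it's free. Lifting straight to about 15 mm above the rim.

Call:
{"op": "send_rows", "data": {
  "linear": [
    [0,0,-0.003],
    [0,0,-0.004],
    [0,0,-0.004],
    [0,0,-0.005],
    [0,0,-0.004],
    [0,0,-0.003],
    [0,0,-0.002],
    [0,0,0]
  ],
  "twist": [
    [0,0,0],
    [0,0,0],
    [0,0,0],
    [0,0,0],
    [0,0,0],
    [0,0,0],
    [0,0,0],
    [0,0,0]
  ],
  "gripper": [50,50,50,50,50,50,50,50]
}}

```text
time: 13.72
ee_pos: [0.4905, -0.1575, 0.1234]
tcp_rot: [180.0, -0.0, 60.6]
wrist_force: [0.3, 0.3, -0.2]
opening: 0.0572
grasp_force: 97.3
```

Call:
{"op": "send_rows", "data": {
  "linear": [
    [0,0,0],
    [0,0,0],
    [0,0,0]
  ],
  "twist": [
    [0,0,0],
    [0,0,0],
    [0,0,0]
  ],
  "gripper": [50,50,50]
}}

```text
time: 14.1
ee_pos: [0.4904, -0.1575, 0.1232]
tcp_rot: [-180.0, 0.0, 60.6]
wrist_force: [0.4, 0.1, -0.6]
opening: 0.0564
grasp_force: 97.3
```

```bash
python3 st.py; python3 -c "
from h import *;import cv2
cv2.imwrite('pics/s5.png',cv2.resize(camera('side')[140:260,300:460,::-1],(800,600)))"
```

```text
{'time': 14.1, 'q': [-17.8068, -0.4417, -9.0097, 81.4384, -0.0018, 101.55], 'ee_pos': [0.4904, -0.1575, 0.1232], 'tcp_rot': [-179.9941, 0.0031, 60.6432], 'wrist_force': [0.4284, 0.0889, -0.622], 'torque': [-0.0053, 0.0007, 0.0258], 'opening': 0.0564, 'grasp_force': 97.3258}
```

View pics/s5.png

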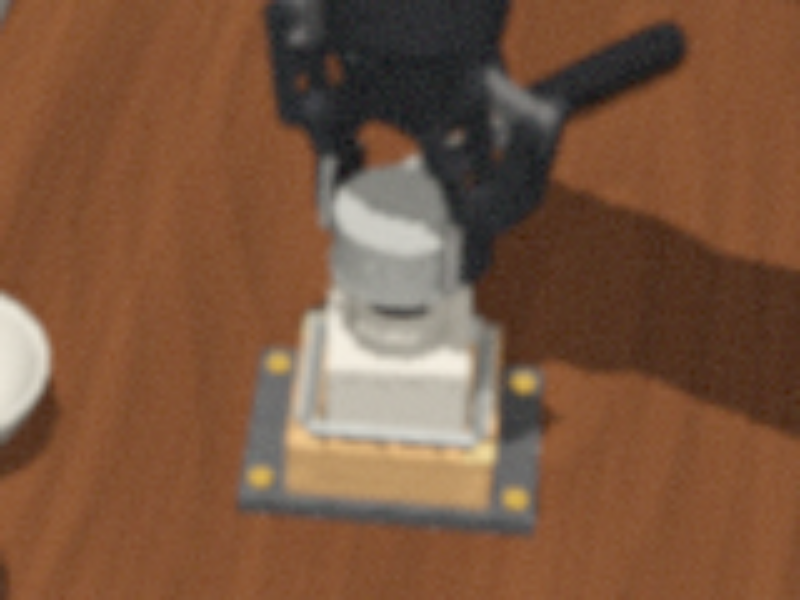

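The jar stands home in the well with its neck and mouth showing at (395,320). The cap is held level above it at (395,230), clear of the mouth.

```bash
python3 -c "
from workcell import ticket;print(ticket.job_done())"
```

```text
the job is handed in; nothing more can be done
None
```

The job is handed in: the jar stands home in the holder, and the cap, unscrewed by about 56°, is held still and level about 15 mm above the open mouth after 14 s of robot time.

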